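# Set out the infill kit from its pile

### The arm

A 6-joint arm with a two-finger parallel gripper is mounted at the origin on a cart in front of the work surface, level with it; the furniture and walls round the work are solid. World frame = base frame: x ahead of the robot, y to its left, z up, the work surface at z = 0. Lengths are in m, angles in rad, forces in N, time in s.
With the tool pointing down it reaches from about 0.25 to 0.725 m from the base axis. Payload 4 kg.
Tool frame: the origin (TCP) lies on the centre line of the jaws, within the pads' length; the fingertips stand ahead of it and the grasp point (between the pads) lies 3 mm ahead of it (bot.tcp_to_tips is the z of the fingertips in the tool frame, in m); z points along the fingers, y is the line along which they close (so a half turn about z gives the same grasp; the last joint's range is limited). The gripper opens to 85 mm and grips with 20 to 120 N. Pads are 22 mm wide; open, the fingers measure 114 mm over their backs; the gripper's body (76 mm by 85 mm) begins 54 mm behind the grasp point. The pads swing forward as they close: fully open they stand 13 mm farther back than shut.
Start: joints at [-1.159, 0.241, 0.005, 1.335, 0, 1.571], TCP at [0.2, -0.458, 0.253] pointing down, gripper open.
Joint ranges: [-2.72, 2.72], [-1.05, 1.87], [-1.09, 1.28], [-1.99, 2.15], [-1.42, 1.44], [-3.14, 3.14]. Speed limits (rad/s): [2.79, 2.79, 3.14, 3.14, 3.14, 3.14].

### API

Orientations are given as a unit quaternion [x, y, z, w].
In Python, from workcell import telemetry, camera, camera_params, ticket, boxes_of, cut_out, spot_point, bot gives the robot as it stands.
- The arm moves only by the shell command python3 -m creep 'ROWS'. ROWS is text: rows parted by semicolons, each of 5 numbers parted by spaces: the opening, from 0 (shut) to 1 (fully open), then the shift along the tool's x, y, z in units of 150 mm (1.0 is 150 mm), then the turn about the tool's z in units of 180 degrees (1.0 is 180 degrees). In form: claw x y z turn; .... A call has 1 to 12 rows; each row is the pose to reach, as a shift and turn from the pose commanded when the call began, along the tool's axes at that moment, turning the shorter way round; what a row does not reach only later rows make up. A row lasts 1/8 s, in which the tool goes at most 62.5 mm and 10.7 degrees, less where a joint would pass 70% of its speed; a pose out of reach is approached as far as the arm can. A call with a number of a shift or a turn outside -1 to 1 is refused whole. A call with a gripper value outside its range is refused whole. The fingers move at their own pace and stop on an object; the grip force is fixed at half the most. Time passes only in rows, so rows that repeat a pose let the fingers close. It gives the time, the measured TCP pose, the force, the opening and the grip force at its end, in the units of the state.
- telemetry.get_obs(): the state, without advancing time (a new reading comes with each control period).
- camera(name): name is "scene" or "top"; returns the picture (384x512x3 uint8, red, green, blue); there is no depth.
- camera_params(name): a dict with "camera_matrix" (3x3 intrinsics, pixels), "eye" and "attitude" of the camera in the world. Camera axes: x right, y down, z forward; pixel columns grow to the right and rows downward; lengths in m; the calibration is good to about 2 mm. A picture is of the moment at which its call begins. camera_params takes no time and is no camera call.
- ticket.job_done(): hands the job in; it is judged then, once.
Trained networks look in the newest picture that a camera, given by its name, has taken for a name from the list of things; names that differ only in an ending like _2 or _b are one class to them, and where a whole thing is asked for, a point or a joint stands for the part that bears it (a point fixed in the world has none). Each returns a list of dicts, best first, with "conf" (0 to 1); they miss things now and then, are a little off and sometimes report something else, mostly with a low value. They report only what shows in the picture. A call takes as long as a camera call.
- boxes_of(thing, camera): "at" ([x, y, z] in m, in world coordinates, good to about 4 mm: the middle of the surface that is visible of it).
- cut_out(thing, camera): "pixels" (384x512 bool, what is visible of it).
- spot_point(thing, camera): "at" ([x, y, z] in m, in world coordinates, good to about 4 mm: a listed point, or the origin of a listed thing).
The state is a dict: "clock": time; "joint_pos": joint angles; "joint_vel": joint speeds; "tau": joint torques, N m; "eef_pos": TCP position; "tool_rot": TCP orientation; "ft_force": force on the tool from outside, world axes, zero at the start; "ft_torque": the same for the moment, N m; "grip_width": finger opening in m; "grasp_force": force on a finger pad.
Only numpy, scipy, OpenCV 4.12 (cv2) and the standard library are available. Lean on these libraries where they do the work, as an engineer would, in place of code of your own. Each camera call takes 0.05 s, during which the arm holds its last target. There are 200 camera calls.

### The job

The infill kit has come back in one pile: a loupe on a scale bar on a wax block on a plywood board. Take the pile apart from the top down, one piece at a time, and lay each piece flat in the well of the dark wooden holder made for it before taking the next: the loupe upright in the round one, the scale bar in the long narrow one, the wax block in the short one and the board in the long wide one. Do not tip the loupe over, and leave the amber bottle and the grit tub where they stand.

Things in the scene. Friction and masses are not known exactly. Their poses are not given: they have to be found in the camera images.
- loupe: Black round loupe standing on its skirt, top of the pile: 35 mm across, 34 mm high, about 35 g. Origin at the centre of its underside, z up through it. Grip it across its diameter.
- scale_bar: White photographic scale bar with a row of black marks, second in the pile, lying across the wax block: 22 (x) x 110 (y) x 9 (z) mm, about 25 g. Origin at the centre of its underside, y along its length, z up.
- wax_block: Oblong red-brown block of hard modelling wax, third in the pile, lying lengthwise on the board: 38 (x) x 62 (y) x 22 (z) mm, 40 to 85 g. Origin at the centre of its underside, y along its length, z up.
- board: Plain plywood modelling board, bottom of the pile, flat on the table: 60 (x) x 130 (y) x 15 (z) mm, 80 to 170 g. Origin at the centre of its underside, y along its length, z up.
- round_holder_floor (a point): Round holder of dark wood for the loupe, fixed to the table: 72 mm across outside, well 56 mm across and 6 mm deep, floor 4 mm thick, lip top 10 mm above the table. This point is the centre of the well's floor, 4 mm above the table, z up.
- narrow_holder_floor (a point): Long narrow dark-wood holder for the scale bar, fixed. Well 42 (x) x 130 (y) mm inside, 58 x 146 mm outside; floor 4 mm thick, lips 8 mm wide, lip tops 10 mm above the table (well 6 mm deep). The middle 66 mm of each long side has no lip, for the fingers. Point: centre of the well's floor, 4 mm above the table; y along the long side, z up.
- short_holder_floor (a point): Short oblong dark-wood holder for the wax block, fixed. Well 58 (x) x 82 (y) mm inside, 74 x 98 mm outside; floor 4 mm thick, lips 8 mm wide, lip tops 10 mm above the table (well 6 mm deep). The middle 52 mm of each long side has no lip, for the fingers. Point: centre of the well's floor, 4 mm above the table; y along the long side, z up.
- wide_holder_floor (a point): Long wide dark-wood holder for the board, fixed. Well 80 (x) x 150 (y) mm inside, 96 x 166 mm outside; floor 4 mm thick, lips 8 mm wide, lip tops 10 mm above the table (well 6 mm deep). The middle 70 mm of each long side has no lip, for the fingers. Point: centre of the well's floor, 4 mm above the table; y along the long side, z up.
- amber_bottle: Bystander: small amber glass bottle with a white cap, standing loose on the table, 53 mm across and 106 mm high. Origin at the centre of its underside. Leave it alone. Not listed and fixed, behind the middle of the work: a brush jar 126 mm high to the rim with potsherds leaning on it (x over 0.505 m, y 0.04 to 0.24 m).
- grit_tub: Bystander: white tub of grit in a brown paper cup, standing loose on the table, 78 mm across and 76 mm high. Origin at the centre of its underside. Leave it alone. Not listed and fixed, behind the right of the work: a steel drawer cabinet 195 mm high (x over 0.65 m, y -0.45 to -0.17 m); carry things past in front of it or above it.

How it is judged:
By the outcome, as a careful person would: the job done as asked, in the order asked, and still so for the second after the job is handed in, with the robot touching nothing.
It also fails if it takes over 141 s, if anything falls off the work surface, if the arm or the gripper's body presses on something with over 40 N, if the wrist force passes 120 N, or if a joint passes its speed limit or range.

## Working session

There is one attempt and no reset: what is moved stays moved. The work goes in short steps, Python scripts to look and compute and a shell command to move; the robot and the scene stay as the last step left them, time stands still between calls to the robot, and variables do not carry over. Pictures are saved under pics/ and viewed, at most 16 in all, crops included, and the job is handed in when it is done.

```bash
ls; mkdir -p pics; cat > h.py <<'E'
import numpy as np,cv2
from scipy.spatial.transform import Rotation as R
from workcell import telemetry,camera,camera_params,ticket,boxes_of,cut_out,spot_point,bot
def ray(name,uv,z):
    p=camera_params(name);K=np.array(p["camera_matrix"]);e=np.array(p["eye"]);A=np.array(p["attitude"])
    M=R.from_quat(A).as_matrix() if A.shape==(4,) else A
    d=M@np.linalg.solve(K,np.r_[np.array(uv,float),1]); return e+d*(z-e[2])/d[2]
def snap(name,fn):
    im=camera(name); cv2.imwrite('pics/'+fn,im[:,:,::-1]); return im
def rect(thing,cam,z):
    c=cut_out(thing,cam)
    if not c: return None
    m=c[0]["pixels"].astype(np.uint8)
    cs=max(cv2.findContours(m,cv2.RETR_EXTERNAL,cv2.CHAIN_APPROX_NONE)[0],key=cv2.contourArea)[:,0]
    P=np.array([ray(cam,u,z)[:2] for u in cs],np.float32)
    (c0,s,a)=cv2.minAreaRect(P*1000); L=a if s[0]>s[1] else a+90
    return c[0]["conf"],np.round(c0,1),np.round(s,1),round(((L+90)%180)-90,1)
E
python3 - <<'E'
from h import *
for n in("scene","top"): snap(n,n+'0.png');print(n,camera_params(n))
for t in "loupe scale_bar wax_block board round_holder_floor narrow_holder_floor short_holder_floor wide_holder_floor amber_bottle grit_tub".split():
  for n in("scene","top"):
    print(t,n,[(round(d["conf"],2),np.round(d["at"],3)) for d in spot_point(t,n)][:2])
for t,z in(("loupe",.08),("scale_bar",.046),("wax_block",.037),("board",.015)): print(t,rect(t,"top",z))
for t in "round_holder_floor narrow_holder_floor short_holder_floor wide_holder_floor".split(): print(t,rect(t,"top",.01))
print(bot.tcp_to_tips,telemetry.get_obs())
E
```

```text
pics
scene {'camera_matrix': array([[379.04223464,   0.        , 254.50975515],
       [  0.        , 379.04223464, 185.36592348],
       [  0.        ,   0.        ,   1.        ]]), 'eye': array([ 0.07669624, -0.90996583,  0.55762394]), 'attitude': array([ 0.82720186, -0.19358139,  0.13280396, -0.51051586])}
top {'camera_matrix': array([[484.41312645,   0.        , 258.79043424],
       [  0.        , 484.41312645, 199.24837345],
       [  0.        ,   0.        ,   1.        ]]), 'eye': array([0.32432941, 0.03096447, 1.83353883]), 'attitude': array([-0.70461322,  0.70701218, -0.04834361,  0.03628895])}
loupe scene [(0.55, array([ 0.479, -0.066,  0.047]))]
loupe top [(0.5, array([ 0.478, -0.068,  0.045]))]
scale_bar scene [(0.56, array([ 0.479, -0.061,  0.039]))]
scale_bar top [(0.62, array([ 0.483, -0.066,  0.039])), (0.38, array([ 0.517, -0.399,  0.01 ]))]
wax_block scene [(0.71, array([ 0.481, -0.064,  0.016])), (0.33, array([ 0.512, -0.226,  0.003]))]
wax_block top []
board scene [(0.67, array([ 0.484, -0.073,  0.002]))]
board top [(0.65, array([ 0.485, -0.07 , -0.004])), (0.4
[... 1507 characters left out ...]
': array([-1.15898906e+00,  2.40630943e-01,  4.99422826e-03,  1.33520359e+00,
        2.30313063e-05,  1.57081741e+00]), 'joint_vel': array([-2.30775414e-04, -2.82479072e-03,  9.76130297e-04,  1.05607663e-06,
       -1.37638997e-03,  8.04347142e-04]), 'tau': array([-1.41490269e-03, -3.72206891e+01,  2.52686977e+01,  1.34728954e-03,
       -1.02428548e-04,  7.26669551e-07]), 'eef_pos': array([ 0.20013737, -0.45819308,  0.25328879]), 'tool_rot': array([ 9.78878790e-01,  2.04441468e-01,  6.77628455e-06, -2.38798335e-05]), 'ft_force': array([-0.33204811, -0.72358564, -0.79135096]), 'ft_torque': array([-0.00170891,  0.01746447, -0.00443449]), 'grasp_force': 0.0, 'grip_width': 0.08524573621841774}
```

View pics/top0.png

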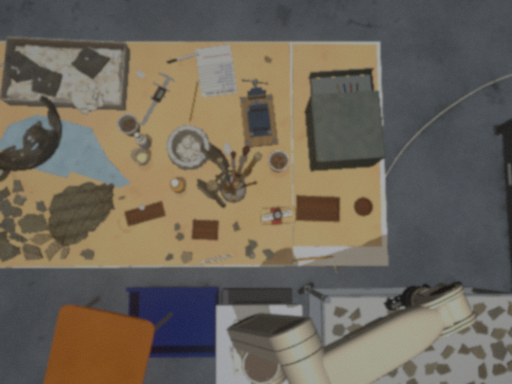

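View pics/scene0.png

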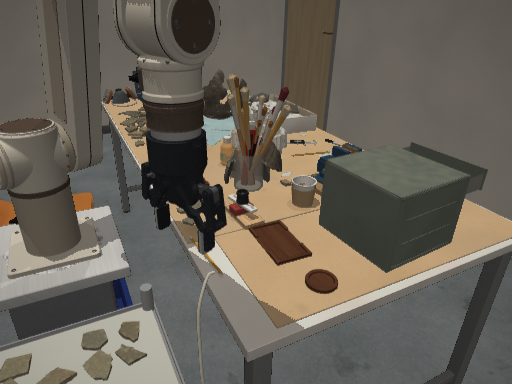

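```bash
python3 - <<'E'
import cv2,numpy as np
a=cv2.imread('pics/top0.png')[190:240,250:305];b=cv2.imread('pics/scene0.png')[180:235,215:275]
f=lambda i:cv2.resize(i,(400,400),interpolation=cv2.INTER_CUBIC)
cv2.imwrite('pics/crop0.png',np.hstack([f(a),f(b)]))
E
```

```text
(no output)
```

View pics/crop0.png

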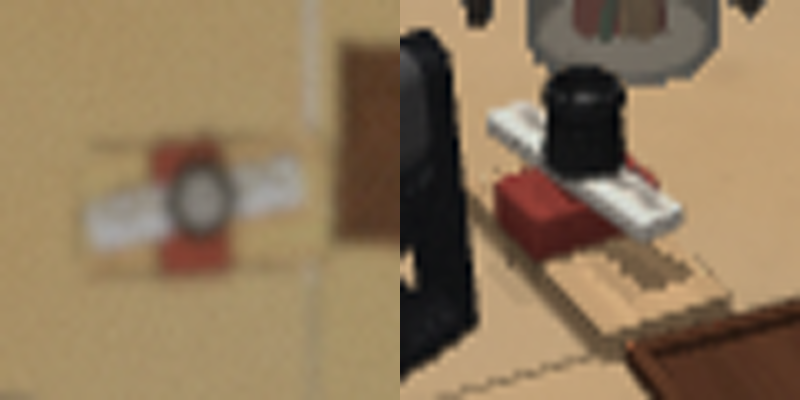

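```bash
cat >> h.py <<'E'
def g(x,y,z,psi):
    o=telemetry.get_obs(); M=R.from_quat(o["tool_rot"]).as_matrix(); p=np.array(o["eef_pos"])
    s=M.T@(np.array([x,y,z])-p)/.15; ps=np.degrees(np.arctan2(M[1,0],M[0,0])); t=((ps-psi+180)%360-180)/180
    print("clk %.2f"%o["clock"],"pos",np.round(p,4),"psi %.1f"%ps,"w %.4f F %.1f"%(o["grip_width"],o["grasp_force"]),"ft",np.round(o["ft_force"],1),"j",np.round(o["joint_pos"],2),"| SHIFT",np.round(s,3),"turn %.3f"%t)
E
python3 -m creep '1 0.957 -0.527 0 -0.369;1 0.957 -0.527 0 -0.369;1 0.957 -0.527 0 -0.369;1 0.957 -0.527 0 -0.369;1 0.957 -0.527 0 -0.369;1 0.957 -0.527 0 -0.369;1 0.957 -0.527 0 -0.369;1 0.957 -0.527 0 -0.369;1 0.957 -0.527 0 -0.369'
python3 -c "
from h import *
g(.478,-.066,.16,90)"
```

```text
clock: 2.62
eef_pos: [0.3, -0.3283, 0.2533]
tool_rot: [0.708, 0.707, 0.0, -0.0]
ft_force: [-0.4, -0.1, -0.2]
grip_width: 0.0851
grasp_force: 0.0
clk 2.62 pos [ 0.3    -0.3283  0.2533] psi 89.9 w 0.0851 F 0.0 ft [-0.4 -0.1 -0.2] j [-0.83  0.13 -0.13  1.31  0.    0.74] | SHIFT [1.75  1.184 0.622] turn -0.000
```

```bash
python3 -m creep '1 0.875 0.592 0.311 0;1 0.875 0.592 0.311 0;1 0.875 0.592 0.311 0;1 0.875 0.592 0.311 0;1 0.875 0.592 0.311 0' >/dev/null
python3 -m creep '1 0.875 0.592 0.311 0;1 0.875 0.592 0.311 0;1 0.875 0.592 0.311 0;1 0.875 0.592 0.311 0;1 0.875 0.592 0.311 0;1 0.875 0.592 0.311 0'
python3 -c "
from h import *
g(.478,-.066,.079,90)
snap('scene','s1.png')
a=cv2.imread('pics/s1.png')[120:260,170:310];b=cv2.imread('pics/s1.png')[180:235,215:275]
cv2.imwrite('pics/s1c.png',cv2.resize(a,(560,560)))"
```

```text
clock: 4.0
eef_pos: [0.4773, -0.0673, 0.1606]
tool_rot: [0.708, 0.706, 0.0, 0.0]
ft_force: [-0.0, 0.2, 0.3]
grip_width: 0.0855
grasp_force: 0.0
clk 4.00 pos [ 0.4773 -0.0673  0.1606] psi 89.9 w 0.0855 F 0.0 ft [-0.   0.2  0.3] j [-0.14  0.27 -0.21  1.09 -0.    1.43] | SHIFT [0.009 0.004 0.544] turn -0.001
```

View pics/s1c.png

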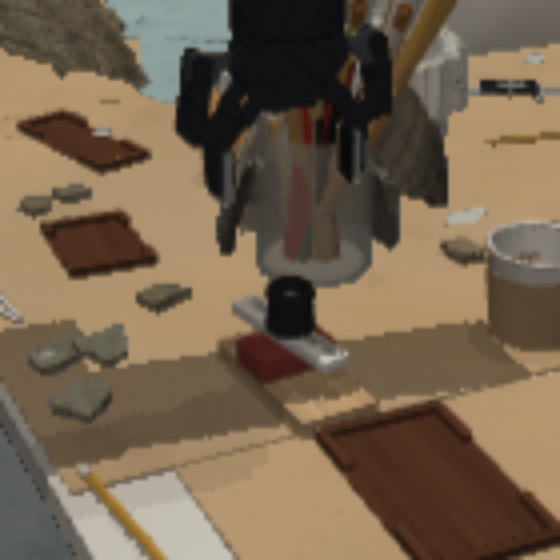

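The open fingers straddle the loupe at (290,305) in the crop, and the path down looks clear. Next I descend and grip.

```bash
python3 -m creep '1 0.009 0.004 0.25 0;1 0.009 0.004 0.45 0;1 0.009 0.004 0.544 0;1 0.009 0.004 0.544 0;0.6 0.009 0.004 0.544 0;0.3 0.009 0.004 0.544 0;0 0.009 0.004 0.544 0;0 0.009 0.004 0.544 0;0 0.009 0.004 0.544 0;0 0.009 0.004 0.544 0;0 0.009 0.004 0.544 0;0 0.009 0.004 0.544 0'
python3 -m creep '0 0 0 -0.1 0;0 0 0 -0.25 0;0 0 0 -0.45 0;0 0 0 -0.45 0;0 0 0 -0.45 0'
python3 -c "
from h import *
g(.516,-.399,.15,90)
for t,n in(('round_holder_floor','top'),('round_holder_floor','scene')): print(rect(t,n,.01)); camera(n); print([(d['conf'],d['at']) for d in spot_point(t,n)][:1])
"
```

```text
clock: 5.55
eef_pos: [0.4789, -0.0645, 0.0795]
tool_rot: [0.707, 0.707, 0.001, 0.001]
ft_force: [-0.8, -0.8, 5.5]
grip_width: 0.0311
grasp_force: 59.6
clock: 6.18
eef_pos: [0.4778, -0.0643, 0.1454]
tool_rot: [0.707, 0.707, -0.0, -0.0]
ft_force: [-0.5, -0.3, -1.1]
grip_width: 0.0313
grasp_force: 59.5
clk 6.17 pos [ 0.4778 -0.0643  0.1454] psi 90.0 w 0.0313 F 59.5 ft [-0.5 -0.3 -1.1] j [-0.13  0.28 -0.23  1.06 -0.    1.44] | SHIFT [-2.231  0.254 -0.031] turn 0.000
(0.66, array([ 515.1, -396.4]), array([69.1, 64.9]), 89.8)
[(0.62, [0.5147, -0.3985, 0.007])]
(0.62, array([ 511. , -406.2]), array([79.4, 69.7]), 56.1)
[(0.91, [0.5167, -0.4009, 0.0047])]
```

```bash
for i in 1 2 3; do python3 -m creep '0 -0.3 0.03 0 0;0 -0.6 0.07 0 0;0 -0.744 0.085 0 0;0 -0.744 0.085 0 0' >/dev/null; done
python3 -c "
from h import *
g(.516,-.399,.039,90)
im=snap('scene','s2.png');print([(d['conf'],d['at']) for d in spot_point('loupe','scene')][:1])
cv2.imwrite('pics/s2c.png',cv2.resize(im[160:320,220:420,::-1],(600,480)))"
```

```text
clk 7.97 pos [ 0.5165 -0.3987  0.1453] psi 90.0 w 0.0310 F 59.5 ft [-0.6  0.6  0.3] j [-0.66  0.6   0.27  1.24  0.    0.91] | SHIFT [-0.003 -0.003  0.709] turn -0.000
[(0.6, [0.5197, -0.4007, 0.1134])]
```

View pics/s2c.png

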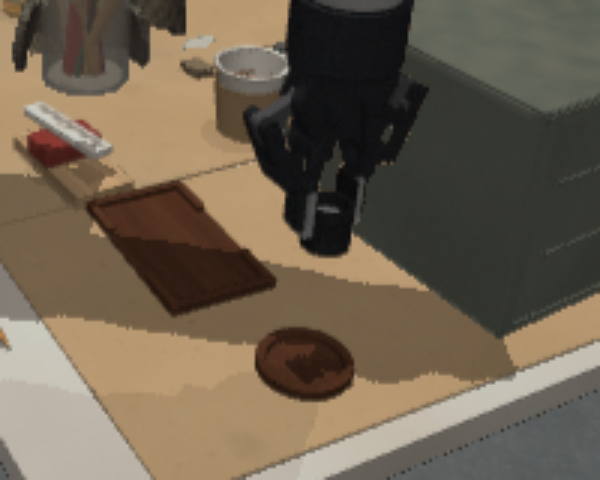

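The loupe hangs upright at (327,225) between the pads, above the round holder at (304,362). Next I lower it.

```bash
python3 -m creep '0 -0.003 -0.003 0.3 0;0 -0.003 -0.003 0.55 0;0 -0.003 -0.003 0.65 0;0 -0.003 -0.003 0.69 0;0 -0.003 -0.003 0.712 0;0 -0.003 -0.003 0.712 0;0 -0.003 -0.003 0.712 0'
python3 -c "
from h import *
g(.516,-.399,.0375,90)"
```

```text
clock: 8.95
eef_pos: [0.5166, -0.4002, 0.0403]
tool_rot: [0.707, 0.707, 0.0, 0.001]
ft_force: [-1.1, -0.5, 0.3]
grip_width: 0.0312
grasp_force: 59.5
clk 8.95 pos [ 0.5166 -0.4002  0.0403] psi 90.0 w 0.0312 F 59.5 ft [-1.1 -0.5  0.3] j [-0.66  0.69  0.14  1.02  0.    0.91] | SHIFT [ 0.008 -0.004  0.019] turn 0.000
```

```bash
python3 -m creep '0 0 0 0.012 0;0 0 0 0.012 0;0 0 0 0.012 0'; python3 -m creep '0 0 0 0.008 0;0 0 0 0.008 0;0 0 0 0.008 0'
```

```text
clock: 9.32
eef_pos: [0.5163, -0.3999, 0.0377]
tool_rot: [0.707, 0.707, 0.0, 0.0]
ft_force: [0.1, -0.2, 0.7]
grip_width: 0.0312
grasp_force: 59.7
clock: 9.7
eef_pos: [0.5163, -0.3999, 0.0376]
tool_rot: [0.707, 0.707, -0.0, 0.001]
ft_force: [-1.6, 0.7, 7.4]
grip_width: 0.031
grasp_force: 60.4
```

Contact with the well floor at about 7 N. Release gently, then rise and go back towards the pile.

```bash
python3 -m creep '0.45 0 0 0 0;0.5 0 0 0 0;0.6 0 0 0 0;0.7 0 0 0 0;0.7 0 0 0 0;0.7 0 0 -0.1 0;0.8 0 0 -0.3 0;0.8 0 0 -0.7 0;0.8 0 0 -0.7 0'
python3 -m creep '0.8 0.4 0 -0.1 0;0.8 0.8 0 -0.1 0;0.8 0.8 0 -0.1 0'
python3 -c "
from h import *
im=snap('scene','s3.png')
print([(d['conf'],d['at']) for d in spot_point('loupe','scene')][:1])
T=snap('top','t3.png')
for n in('top','scene'): print([(d['conf'],np.round(d['at'],4)) for d in spot_point('scale_bar',n)][:2],rect('scale_bar',n,.046))
a=cv2.resize(im[150:300,210:360,::-1],(400,400));b=cv2.resize(T[190:240,255:305,::-1],(400,400),interpolation=cv2.INTER_CUBIC)
cv2.imwrite('pics/c3.png',np.hstack([a,b]))
c=cut_out('scale_bar','top')
g(.48,-.064,.15,102)"
```

```text
clock: 10.82
eef_pos: [0.5195, -0.4023, 0.1492]
tool_rot: [0.707, 0.707, 0.001, 0.007]
ft_force: [-0.4, 0.0, -0.3]
grip_width: 0.0683
grasp_force: 0.0
clock: 11.2
eef_pos: [0.5156, -0.2756, 0.1568]
tool_rot: [0.705, 0.709, 0.0, -0.001]
ft_force: [0.4, -1.4, -0.4]
grip_width: 0.0684
grasp_force: 0.0
[(0.89, [0.5185, -0.401, 0.0036])]
[(0.48, array([ 0.4809, -0.0639,  0.0368]))] (0.64, array([480. , -64.8]), array([ 23.3, 109.9]), -78.8)
[(0.52, array([ 0.4779, -0.0634,  0.0418])), (0.46, array([ 0.5085, -0.2263,  0.0016]))] (0.5, array([476.9, -80.4]), array([ 26.5, 107.2]), -79.7)
clk 11.60 pos [ 0.5159 -0.2808  0.1559] psi 89.9 w 0.0684 F 0.0 ft [-0.1 -0.2 -0.2] j [-0.5   0.47  0.08  1.18 -0.    1.07] | SHIFT [ 1.445 -0.241  0.039] turn -0.067
```

View pics/c3.png

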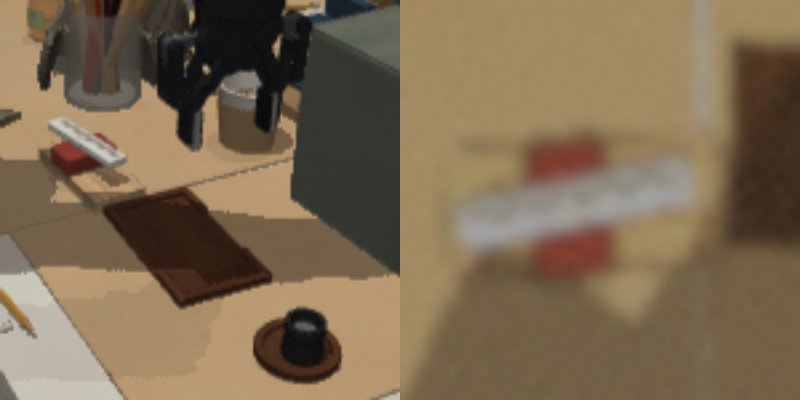

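The loupe stands upright in the round holder at (305,335), and the bar lies clear on the wax at about 101°.

```bash
python3 -m creep '0.55 0.36 -0.06 0.03 0;0.55 0.722 -0.12 0.03 0;0.55 0.722 -0.12 0.03 0' >/dev/null
python3 -m creep '0.55 0.36 -0.06 0 -0.03;0.55 0.722 -0.12 0 -0.063;0.55 0.722 -0.12 0 -0.063;0.55 0.722 -0.12 0 -0.063;0.55 0.722 -0.12 0 -0.063' 
python3 -c "
from h import *
g(.480,-.0648,.062,101.2)"
```

```text
clock: 12.6
eef_pos: [0.4806, -0.0646, 0.1517]
tool_rot: [0.635, 0.773, 0.0, 0.0]
ft_force: [0.5, 0.2, -0.5]
grip_width: 0.0471
grasp_force: 0.0
clk 12.60 pos [ 0.4806 -0.0646  0.1517] psi 101.2 w 0.0471 F 0.0 ft [ 0.5  0.2 -0.5] j [-0.13  0.28 -0.22  1.07 -0.    1.24] | SHIFT [-0.    -0.004  0.598] turn 0.000
```

```bash
python3 -m creep '0.5 0 -0.004 0.25 0;0.5 0 -0.004 0.45 0;0.5 0 -0.004 0.56 0;0.5 0 -0.004 0.59 0;0.5 0 -0.004 0.595 0;0.5 0 -0.004 0.595 0'
python3 -m creep '0.3 0 0 0 0;0 0 0 0 0;0 0 0 0 0;0 0 0 0 0;0 0 0 0 0'
python3 -m creep '0 0 0 -0.03 0;0 0 0 -0.1 0;0 0 0 -0.3 0;0 0 0 -0.6 0;0 0 0 -0.6 0;0 0 0 -0.6 0'
python3 -c "
from h import *
im=snap('scene','s4.png')
a=cv2.resize(im[120:260,170:310,::-1],(560,560));cv2.imwrite('pics/c4.png',a)
T=snap('top','t4.png')
for n in('top','scene'): print([(d['conf'],np.round(d['at'],4)) for d in spot_point('narrow_holder_floor',n)][:2],rect('narrow_holder_floor',n,.01))
g(.493,.43,.15,104)"
```

```text
clock: 13.35
eef_pos: [0.4802, -0.0636, 0.0631]
tool_rot: [0.634, 0.773, 0.0, 0.001]
ft_force: [0.2, 0.7, 0.3]
grip_width: 0.0428
grasp_force: 0.0
clock: 13.98
eef_pos: [0.4801, -0.0632, 0.0633]
tool_rot: [0.634, 0.774, 0.0, 0.001]
ft_force: [-1.4, -0.7, 5.1]
grip_width: 0.0192
grasp_force: 58.9
clock: 14.72
eef_pos: [0.4792, -0.0631, 0.1525]
tool_rot: [0.634, 0.774, 0.0, 0.0]
ft_force: [-0.6, 0.2, -0.8]
grip_width: 0.0194
grasp_force: 58.8
[(0.58, array([0.4953, 0.4318, 0.0044]))] (0.58, array([491.4, 430.7]), array([ 60.8, 145.7]), -74.5)
[(0.71, array([0.4896, 0.4313, 0.0023])), (0.3, array([ 0.5171, -0.4021,  0.0055]))] (0.72, array([487.6, 410.8]), array([ 60.8, 152.5]), -74.9)
clk 15.03 pos [ 0.4787 -0.0631  0.1514] psi 101.4 w 0.0194 F 58.8 ft [-0.6  0.3 -0.9] j [-0.13  0.28 -0.22  1.07  0.    1.24] | SHIFT [3.204 0.74  0.01 ] turn -0.015
```

View pics/c4.png

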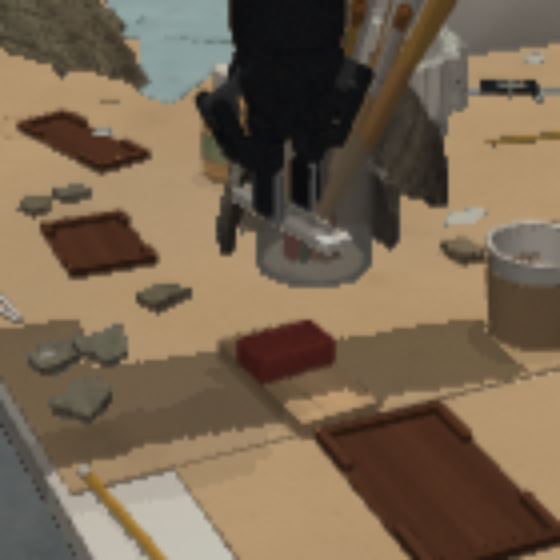

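The bar is held level and the wax is left in place at (287,350). I carry it round in front of the brush jar.

```bash
python3 -m creep '0 0.066 -0.33 0 0;0 0.132 -0.653 0 0;0 0.132 -0.653 0 0' 
for i in 1 2 3; do python3 -m creep '0 0.36 0.07 0 0;0 0.72 0.145 0 0;0 0.915 0.185 0 0;0 0.915 0.185 0 0' | grep eef; done
python3 -c "
from h import *
g(.492,.431,.15,105)"
```

```text
clock: 15.4
eef_pos: [0.3746, -0.0626, 0.1511]
tool_rot: [0.634, 0.773, -0.001, -0.003]
ft_force: [-0.1, -0.9, -0.5]
grip_width: 0.0199
grasp_force: 58.9
eef_pos: [0.3806, 0.0788, 0.1524]
eef_pos: [0.3807, 0.2182, 0.1522]
eef_pos: [0.3808, 0.3575, 0.1519]
clk 16.90 pos [0.3808 0.3575 0.1519] psi 101.4 w 0.0193 F 58.9 ft [-0.1 -0.8 -0.6] j [ 0.75  0.35 -0.12  1.1  -0.    2.13] | SHIFT [0.334 0.824 0.013] turn -0.020
```

```bash
python3 -m creep '0 0.16 0.4 0 -0.02;0 0.334 0.824 0 -0.02;0 0.334 0.824 0.1 -0.02;0 0.334 0.824 0.2 -0.02;0 0.334 0.824 0.2 -0.02' 
python3 -c "
from h import *
im=snap('scene','s5.png');T=snap('top','t5.png')
for n in('top','scene'): print([(d['conf'],np.round(d['at'],4)) for d in spot_point('narrow_holder_floor',n)][:2],[(d['conf'],np.round(d['at'],4)) for d in spot_point('scale_bar',n)][:2])
a=cv2.resize(im[110:190,140:220,::-1],(400,400));b=cv2.resize(T[180:240,110:180,::-1],(400,400),interpolation=cv2.INTER_CUBIC)
cv2.imwrite('pics/c5.png',np.hstack([a,b]))
g(.492,.431,.032,105)"
```

```text
clock: 17.52
eef_pos: [0.4893, 0.4275, 0.12]
tool_rot: [0.609, 0.793, -0.003, -0.001]
ft_force: [-0.0, -0.6, -0.0]
grip_width: 0.0196
grasp_force: 58.9
[(0.54, array([0.4942, 0.4291, 0.0048]))] [(0.46, array([0.4944, 0.4239, 0.0976]))]
[(0.84, array([0.4899, 0.4334, 0.0043])), (0.54, array([ 0.4799, -0.0628,  0.0146]))] [(0.41, array([0.4865, 0.4286, 0.094 ]))]
clk 17.82 pos [0.4912 0.4306 0.1237] psi 105.0 w 0.0194 F 58.9 ft [-0.1 -0.3 -0.3] j [ 0.72  0.62  0.24  1.19 -0.    2.03] | SHIFT [0.001 0.005 0.611] turn -0.000
```

View pics/c5.png

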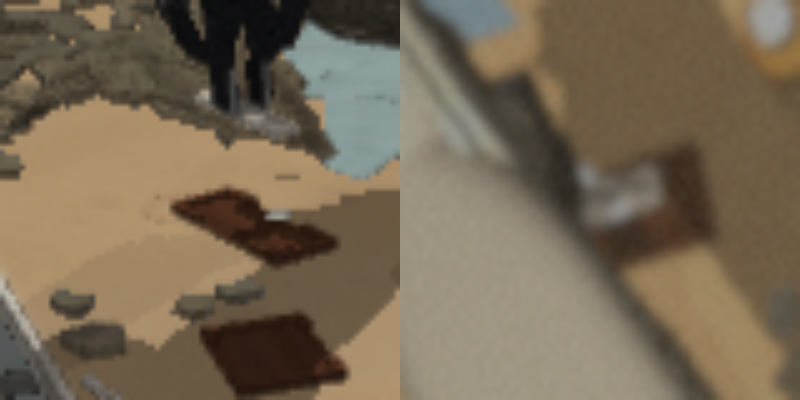

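```bash
python3 - <<'E'
from h import *
print(ray('scene',(195.4,153),.01),ray('scene',(195.4,153),.0))
print(ray('top',(142,208),.0))
T=cv2.imread('pics/t3.png');S=cv2.imread('pics/s3.png')
a=cv2.resize(T[195:230,120:170],(500,350),interpolation=cv2.INTER_CUBIC)
b=cv2.resize(S[135:180,165:215],(300,270),interpolation=cv2.INTER_CUBIC)
c=np.zeros((350,800,3),np.uint8);c[:,:500]=a;c[:270,500:]=b
cv2.imwrite('pics/c6.png',c)
E
```

```text
[0.51191672 0.41879493 0.01      ] [0.51986415 0.44305904 0.        ]
[0.51259443 0.44191351 0.        ]
```

View pics/c6.png

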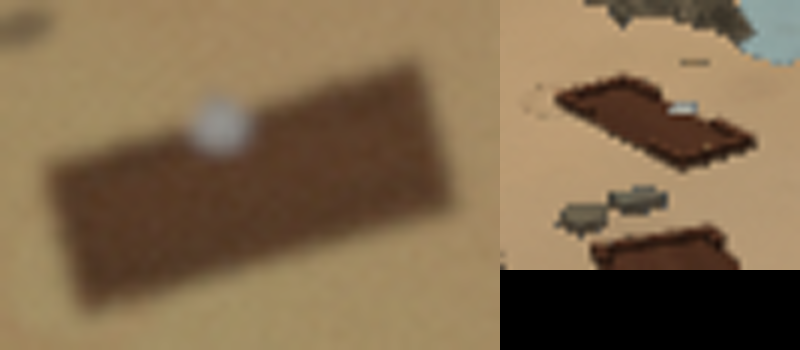

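```bash
python3 - <<'E'
from h import *
T=cv2.imread('pics/t3.png').astype(int);S=cv2.imread('pics/s3.png').astype(int)
for n,I,r0,r1,c0,c1 in(('top',T,202,214,136,149),('scene',S,149,157,189,201)):
    P=I[r0:r1,c0:c1]; print(n,r0,c0);print(P[:,:,0])   # blue: wood/table low, white high
c=np.array([.492,.4315]);ax=np.array([.966,.259]);al=np.array([-.259,.966])
for uv in((142,207.7),(139,207.7),(145,207.7),(142,205),(142,210.5)):
    p=ray('top',uv,.008)[:2]-c;print('top',uv,np.round([p@ax*1e3,p@al*1e3],1))
for z in(0,.005,.01,.015):
  for uv in((193,153),(195.4,151.5),(195.4,154.5),(198,153)):
    p=ray('scene',uv,z)[:2]-c;print('scene',z,uv,np.round([p@ax*1e3,p@al*1e3],1))
E
```

```text
top 202 136
[[ 98  99  96  95  98  98 101  98  96  97  97  96  98]
 [ 99  95 100  99  99 100  99  98  99  95  97  94  92]
 [ 96  97  99  98 104 107 106 104  99  92  89  86  83]
 [ 99  97  99 106 116 122 123 115 100  86  73  67  60]
 [ 94  92 100 112 126 136 135 125 104  78  55  47  47]
 [ 84  83  95 113 132 140 140 130 106  73  49  41  38]
 [ 67  62  76 101 125 133 131 125  96  65  44  39  42]
 [ 47  47  56  80 101 111 112 102  78  55  44  37  39]
 [ 37  39  40  53  66  75  76  70  56  43  38  37  42]
 [ 41  35  41  43  45  45  45  41  44  40  40  37  40]
 [ 37  42  40  39  37  37  40  44  41  41  39  39  39]
 [ 37  39  43  40  40  41  38  40  38  43  40  41  42]]
scene 149 189
[[ 33  50  82 115 116 116 116 115 113 113 113 113]
 [ 19  22  37 113 116 116 116 115 114 114 113 113]
 [ 28  21  25  88 109 118 117 118 116 115 113 113]
 [ 33  31  33  32  68 132 134 135 119 114 114 113]
 [ 32  33  33  33 126 145 155 151 120 112 113 114]
 [ 34  34  34  33  34  31  32  30  49  87 108 106]
 [ 33  33  34  34  33  33  34  33  32  31  48  23]
 [ 31  33  31  31  34  33  34  32  33  32  33  26]]
top (142, 207.7) [22.4  2.9]
top (139, 207.7) [25.4 13.8]
top (145, 207.7) [19.5 -7.9]
top (142, 205) [32.4  0.5]
top (142, 210.5) [12.1  5.4]
scene 0 (193, 153) [22.6  9.9]
scene 0 (195.4, 151.5) [39.1 17.5]
scene 0 (195.4, 154.5) [20.9 -9.4]
scene 0 (198, 153) [37.9 -2.5]
scene 0.005 (193, 153) [15.6 -0.9]
scene 0.005 (195.4, 151.5) [32.1  6.7]
scene 0.005 (195.4, 154.5) [ 14.  -19.9]
scene 0.005 (198, 153) [ 30.8 -13.1]
scene 0.01 (193, 153) [  8.7 -11.6]
scene 0.01 (195.4, 151.5) [25.  -4.1]
scene 0.01 (195.4, 154.5) [  7.1 -30.5]
scene 0.01 (198, 153) [ 23.8 -23.8]
scene 0.015 (193, 153) [  1.8 -22.3]
scene 0.015 (195.4, 151.5) [ 17.9 -14.9]
scene 0.015 (195.4, 154.5) [  0.2 -41.1]
scene 0.015 (198, 153) [ 16.7 -34.4]
```

```bash
python3 -m creep '0 -0.01 -0.02 0.2 0;0 -0.01 -0.02 0.4 0;0 -0.01 -0.02 0.53 0;0 -0.01 -0.02 0.58 0;0 -0.01 -0.02 0.595 0;0 -0.01 -0.02 0.595 0;0 -0.01 -0.02 0.595 0'
python3 -m creep '0 0 0 0.01 0;0 0 0 0.01 0;0 0 0 0.01 0' | grep -E "eef|force"
python3 -m creep '0 0 0 0.008 0;0 0 0 0.008 0;0 0 0 0.008 0' | grep -E "eef|force"
```

```text
clock: 18.7
eef_pos: [0.4894, 0.4288, 0.0343]
tool_rot: [0.609, 0.793, 0.001, 0.0]
ft_force: [-0.0, -0.0, -0.1]
grip_width: 0.0191
grasp_force: 58.9
eef_pos: [0.4888, 0.4283, 0.0316]
ft_force: [-0.7, -0.2, -0.1]
grasp_force: 58.9
eef_pos: [0.4889, 0.4283, 0.0305]
ft_force: [0.6, 0.5, 0.5]
grasp_force: 59.0
```

```bash
python3 -m creep '0.3 0 0 0 0;0.32 0 0 0 0;0.34 0 0 0 0;0.34 0 0 0 0;0.34 0 0 -0.04 0;0.36 0 0 -0.1 0;0.4 0 0 -0.3 0;0.6 0 0 -0.6 0;1 0 0 -0.8 0;1 0 0 -0.8 0'
python3 -m creep '1 -0.33 -0.4 0 0;1 -0.66 -0.8 0 0;1 -0.66 -0.8 0 0;1 -0.66 -0.8 0 0'
python3 -c "
from h import *
im=snap('scene','s6.png');T=snap('top','t6.png')
for n in('top','scene'): print([(d['conf'],np.round(d['at'],4)) for d in spot_point('scale_bar',n)][:2],rect('scale_bar',n,.013))
for n in('top','scene'): print([(d['conf'],np.round(d['at'],4)) for d in spot_point('wax_block',n)][:2],rect('wax_block',n,.037))
b=cv2.resize(im[135:180,165:215,::-1],(400,360),interpolation=cv2.INTER_CUBIC);a=cv2.resize(T[190:235,120:170,::-1],(400,360),interpolation=cv2.INTER_CUBIC)
cv2.imwrite('pics/c7.png',np.hstack([a,b]))
g(.48,-.064,.15,0)"
```

```text
clock: 20.7
eef_pos: [0.4906, 0.4299, 0.155]
tool_rot: [0.609, 0.793, 0.004, 0.001]
ft_force: [0.6, 0.2, 0.2]
grip_width: 0.0842
grasp_force: 0.0
clock: 21.2
eef_pos: [0.3963, 0.2993, 0.1497]
tool_rot: [0.61, 0.793, -0.002, -0.0]
ft_force: [0.5, 0.7, -0.2]
grip_width: 0.0852
grasp_force: 0.0
[(0.65, array([0.4949, 0.4249, 0.0073]))] (0.44, array([483. , 453.3]), array([17. , 48.1]), -63.1)
[(0.61, array([0.4936, 0.4278, 0.0042]))] None
[(0.63, array([ 0.4756, -0.0618,  0.0177]))] (0.64, array([477.7, -59.8]), array([62.1, 41.2]), 5.8)
[(0.6, array([ 0.4822, -0.0637,  0.0162]))] (0.54, array([470.7, -86.1]), array([72.9, 66.2]), 2.7)
clk 21.70 pos [0.3986 0.302  0.1502] psi 105.0 w 0.0854 F 0.0 ft [0.8 0.  0.5] j [ 0.65  0.31 -0.18  1.08 -0.    1.96] | SHIFT [-2.497e+00 -1.060e-01  1.000e-03] turn 0.583
```

View pics/c7.png

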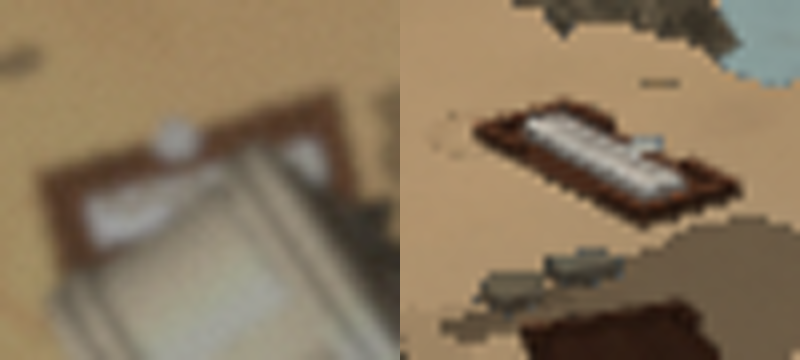

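Bar lies flat in the well of the narrow holder; the white pebble outside the notch is untouched. Now the wax (centre about (0.479,-0.062), long axis about 4.5°).

```bash
for i in 1 2; do python3 -m creep '1 -0.36 -0.097 0 0;1 -0.72 -0.193 0 0;1 -0.902 -0.242 0 0;1 -0.902 -0.242 0 0' | grep eef; done
python3 -m creep '1 -0.36 -0.097 0 -0.05;1 -0.541 -0.145 0 -0.1;1 -0.541 -0.145 0 -0.2;1 -0.541 -0.145 0 -0.3;1 -0.541 -0.145 0 -0.4;1 -0.541 -0.145 0 -0.442;1 -0.541 -0.145 0 -0.442;1 -0.541 -0.145 0 -0.442;1 -0.541 -0.145 0 -0.442;1 -0.541 -0.145 0 -0.442;1 -0.541 -0.145 0 -0.442'
python3 -c "
from h import *
for n in('top','scene'):camera(n); print([(d['conf'],np.round(d['at'],4)) for d in spot_point('wax_block',n)][:2],rect('wax_block',n,.037),rect('board',n,.015))
g(.479,-.0622,.15,184.5)"
```

```text
eef_pos: [0.3982, 0.1601, 0.1505]
eef_pos: [0.3988, 0.021, 0.1506]
clock: 24.08
eef_pos: [0.3982, -0.0621, 0.1504]
tool_rot: [-0.039, 0.999, 0.0, 0.0]
ft_force: [0.2, -0.5, 0.5]
grip_width: 0.0854
grasp_force: 0.0
[(0.41, array([ 0.4769, -0.0629,  0.0207]))] None (0.65, array([475.8, -23.6]), array([37.7, 60.4]), -0.2)
[(0.73, array([ 0.4799, -0.0653,  0.0149]))] (0.68, array([470.9, -84. ]), array([76.4, 62.5]), 8.0) (0.76, array([475.6, -83. ]), array([ 70.5, 141.1]), -84.4)
clk 24.48 pos [ 0.398  -0.0626  0.1504] psi -175.5 w 0.0855 F 0.0 ft [0.4 0.4 0. ] j [-0.16  0.13 -0.42  1.02  0.   -0.23] | SHIFT [-0.538 -0.04   0.003] turn -0.000
```

```bash
python3 -m creep '1 -0.3 -0.02 0 0;1 -0.538 -0.04 0 0;1 -0.538 -0.04 0.1 0;1 -0.538 -0.04 0.4 0;1 -0.538 -0.04 0.6 0;1 -0.538 -0.04 0.72 0;0.8 -0.538 -0.04 0.73 0;0.7 -0.538 -0.04 0.73 0;0.6 -0.538 -0.04 0.73 0;0.6 -0.538 -0.04 0.73 0'
python3 -m creep '0.5 0 0 0.005 0;0 0 0 0.005 0;0 0 0 0.005 0;0 0 0 0.005 0;0 0 0 0.005 0'
```

```text
clock: 25.72
eef_pos: [0.4797, -0.0623, 0.0418]
tool_rot: [-0.039, 0.999, -0.0, 0.001]
ft_force: [0.3, 0.5, 0.5]
grip_width: 0.051
grasp_force: 0.0
clock: 26.35
eef_pos: [0.4795, -0.0623, 0.0408]
tool_rot: [-0.039, 0.999, -0.0, 0.001]
ft_force: [-1.3, -0.5, 5.8]
grip_width: 0.0369
grasp_force: 61.0
```

```bash
python3 -m creep '0 0 0 -0.04 0;0 0 0 -0.2 0;0 0 0 -0.5 0;0 0 0 -0.73 0;0 0.2 0.02 -0.73 0;0 0.532 0.042 -0.73 0;0 0.532 0.042 -0.73 0;0 0.532 0.042 -0.73 0'
python3 -c "
from h import *
im=snap('scene','s8.png');T=snap('top','t8.png')
for n in('top','scene'): print([(d['conf'],np.round(d['at'],4)) for d in spot_point('short_holder_floor',n)][:1],rect('short_holder_floor',n,.01),[(d['conf'],np.round(d['at'],4)) for d in spot_point('wax_block',n)][:1],[(d['conf'],np.round(d['at'],4)) for d in spot_point('board',n)][:1],rect('board',n,.015))
a=cv2.resize(im[110:270,140:340,::-1],(700,560));cv2.imwrite('pics/c8.png',a)
g(.430,.203,.15,90)"
```

```text
clock: 27.35
eef_pos: [0.3993, -0.0622, 0.15]
tool_rot: [-0.039, 0.999, -0.0, 0.001]
ft_force: [0.9, 0.7, -0.1]
grip_width: 0.0367
grasp_force: 60.3
[(0.56, array([0.4292, 0.2017, 0.0017]))] (0.87, array([429.8, 205.3]), array([97.4, 71.4]), 89.8) [] [(0.69, array([ 0.482 , -0.0713, -0.0034]))] (0.56, array([597.3, 309.7]), array([65.1, 50.6]), 45.1)
[(0.74, array([0.4295, 0.2021, 0.0047]))] (0.8, array([420.7, 186.5]), array([115.2,  64.3]), 82.8) [(0.67, array([ 0.4025, -0.0639,  0.1241]))] [(0.86, array([ 0.4834, -0.0737,  0.0007]))] (0.6, array([476.1, -85.4]), array([ 69.7, 147.1]), -86.9)
clk 27.95 pos [ 0.399  -0.0622  0.1496] psi -175.5 w 0.0368 F 60.3 ft [ 1.2  0.4 -0.6] j [-0.15  0.13 -0.41  1.02 -0.   -0.23] | SHIFT [-0.346  1.746 -0.003] turn 0.525
```

View pics/c8.png

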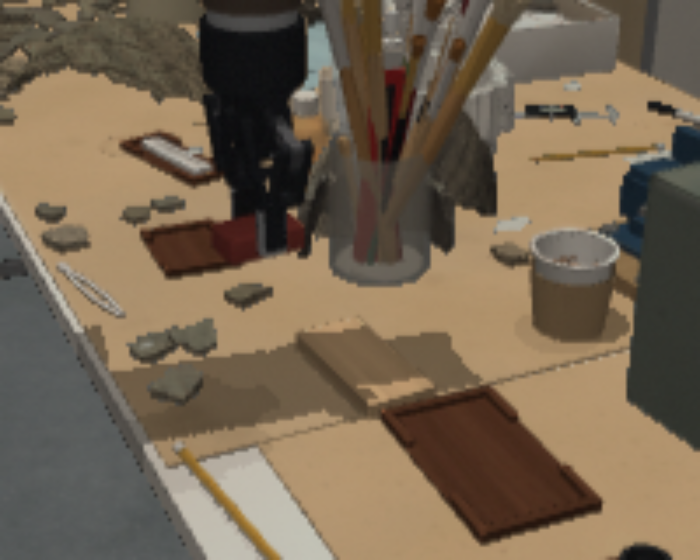

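The wax is held level at (260,237) and the board on the table is bare. I carry it on to the short holder.

```bash
python3 -m creep '0 0 0.2 0 0.05;0 0 0.4 0 0.1;0 -0.05 0.6 0 0.16;0 -0.1 0.8 0 0.22;0 -0.173 0.873 0 0.28;0 -0.173 0.873 0 0.34;0 -0.173 0.873 0 0.4;0 -0.173 0.873 0 0.46;0 -0.173 0.873 0 0.525;0 -0.173 0.873 0 0.525;0 -0.173 0.873 0 0.525'
python3 -m creep '0 0.4 0.05 0 0;0 0.75 0.08 0 0;0 0.883 0.103 0 0;0 0.883 0.103 0 0;0 0.883 0.103 0 0'|grep eef
python3 -c "
from h import *
g(.4295,.203,.034,90)"
```

```text
clock: 29.32
eef_pos: [0.4145, 0.0704, 0.1497]
tool_rot: [0.706, 0.708, -0.0, -0.0]
ft_force: [0.4, -0.3, -0.5]
grip_width: 0.0365
grasp_force: 60.4
eef_pos: [0.4294, 0.2018, 0.1494]
clk 29.95 pos [0.4294 0.2018 0.1494] psi 90.0 w 0.0371 F 60.4 ft [-0.7  0.7 -0.7] j [ 0.44  0.27 -0.24  1.06 -0.    2.01] | SHIFT [0.009 0.001 0.769] turn 0.000
```

```bash
python3 -m creep '0 0.009 0 0.3 0;0 0.009 0 0.6 0;0 0.009 0 0.73 0;0 0.009 0 0.77 0;0 0.009 0 0.78 0;0 0.009 0 0.78 0;0 0.009 0 0.78 0' | grep -E "eef|ft"
python3 -m creep '0 0 0 0.01 0;0 0 0 0.01 0;0 0 0 0.01 0' | grep -E "eef|ft"
python3 -m creep '0 0 0 0.006 0;0 0 0 0.006 0;0 0 0 0.006 0' | grep -E "eef|ft"
```

```text
eef_pos: [0.4307, 0.2045, 0.0337]
ft_force: [0.2, 0.2, 0.1]
eef_pos: [0.4299, 0.2043, 0.0312]
ft_force: [-0.7, -0.5, -0.8]
eef_pos: [0.4299, 0.2042, 0.0302]
ft_force: [0.1, -0.2, -0.8]
```

```bash
python3 -m creep '0 0 0 0.005 0;0 0 0 0.005 0;0.45 0 0 0.005 0;0.5 0 0 0.005 0;0.55 0 0 0.005 0;0.6 0 0 0.005 0;0.6 0 0 -0.1 0;0.7 0 0 -0.3 0;1 0 0 -0.7 0;1 0 0 -0.8 0;1 0 0 -0.8 0'
python3 -m creep '1 -0.4 -0.1 0 0;1 -0.8 -0.2 0 0;1 -0.9 -0.2 0 0;1 -0.9 -0.2 0 0'|grep eef
python3 -c "
from h import *
im=snap('scene','s9.png');T=snap('top','t9.png')
for n in('top','scene'): print([(d['conf'],np.round(d['at'],4)) for d in spot_point('board',n)][:1],rect('board',n,.015),[(d['conf'],np.round(d['at'],4)) for d in spot_point('wax_block',n)][:1],[(d['conf'],np.round(d['at'],4)) for d in spot_point('wide_holder_floor',n)][:1],rect('wide_holder_floor',n,.01))
a=cv2.resize(im[110:240,140:290,::-1],(400,350));b=cv2.resize(T[190:240,250:345,::-1],(400,210),interpolation=cv2.INTER_CUBIC)
c=np.zeros((350,800,3),np.uint8);c[:,:400]=a;c[:210,400:]=b;cv2.imwrite('pics/c9.png',c)
g(.483,-.072,.15,90)"
```

```text
clock: 32.95
eef_pos: [0.431, 0.2047, 0.1517]
tool_rot: [0.707, 0.707, 0.002, 0.001]
ft_force: [-0.6, 1.6, -0.1]
grip_width: 0.0853
grasp_force: 0.0
eef_pos: [0.3996, 0.0686, 0.1494]
[(0.64, array([ 0.4846, -0.0705, -0.0029]))] (0.77, array([483.4, -67.8]), array([ 63.5, 133.6]), -86.8) [(0.52, array([0.4296, 0.2051, 0.0068]))] [(0.72, array([0.4302, 0.1996, 0.0042]))] (0.89, array([ 508. , -223.3]), array([163.6,  95.3]), 89.2)
[(0.56, array([ 0.5121, -0.2265,  0.0059]))] (0.66, array([477.6, -84.1]), array([ 68.2, 147.2]), -87.0) [(0.54, array([0.4305, 0.206 , 0.0047]))] [(0.91, array([ 0.5092, -0.2247,  0.0022]))] (0.64, array([ 502.7, -233.6]), array([176.7, 100.7]), 88.3)
clk 34.05 pos [0.3999 0.0695 0.1502] psi 90.0 w 0.0852 F 0.0 ft [ 1.  -0.7  0.6] j [ 0.17  0.14 -0.41  1.03 -0.    1.74] | SHIFT [-0.943  0.553  0.002] turn 0.000
```

View pics/c9.png

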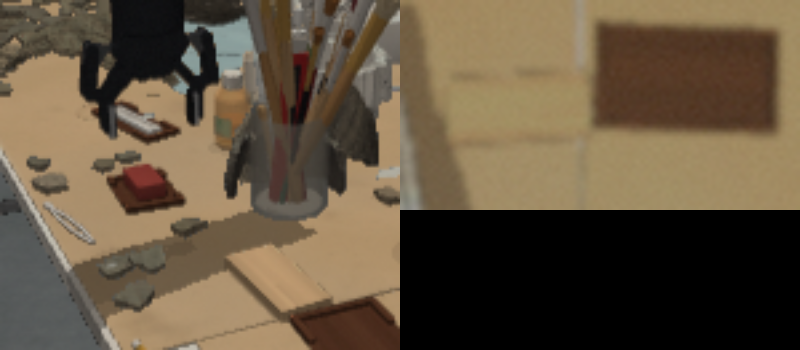

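The wax sits in the short holder at (145,182). The board is at about (0.484,-0.069) and turned about 93°; next I grip it.

```bash
python3 -m creep '1 -0.4 0.2 0 -0.017;1 -0.8 0.5 0 -0.017;1 -0.924 0.561 0 -0.017;1 -0.924 0.561 0 -0.017;1 -0.924 0.561 0.3 -0.017;1 -0.924 0.561 0.6 -0.017;1 -0.924 0.561 0.75 -0.017;1 -0.924 0.561 0.82 -0.017;1 -0.924 0.561 0.83 -0.017;1 -0.924 0.561 0.83 -0.017'
python3 -c "
from h import *
g(.484,-.069,.022,93)"
```

```text
clock: 35.3
eef_pos: [0.4849, -0.0692, 0.0267]
tool_rot: [0.688, 0.726, 0.001, 0.001]
ft_force: [0.4, -0.6, -0.2]
grip_width: 0.0855
grasp_force: 0.0
clk 35.30 pos [ 0.4849 -0.0692  0.0267] psi 93.1 w 0.0855 F 0.0 ft [ 0.4 -0.6 -0.2] j [-0.14  0.44 -0.36  0.76  0.    1.37] | SHIFT [ 0.002 -0.006  0.032] turn 0.001
```

```bash
python3 -m creep '1 0 0 0.015 0;0.9 0 0 0.025 0;0.8 0 0 0.025 0;0.7 0 0 0.025 0;0 0 0 0.025 0;0 0 0 0.025 0;0 0 0 0.025 0;0 0 0 0.025 0'
python3 -m creep '0 0 0 -0.02 0;0 0 0 -0.1 0;0 0 0 -0.3 0;0 0 0 -0.3 0;0 0 0 -0.3 0'
python3 -c "
from h import *
im=snap('scene','s10.png');T=snap('top','t10.png')
for n in('top','scene'): print([(d['conf'],np.round(d['at'],4)) for d in spot_point('board',n)][:1])
cv2.imwrite('pics/c10.png',cv2.resize(im[150:290,180:360,::-1],(600,467)))
g(.5085,-.224,.07,88)"
```

```text
clock: 36.3
eef_pos: [0.4839, -0.0694, 0.0226]
tool_rot: [0.688, 0.726, -0.0, -0.0]
ft_force: [-3.0, 0.3, 5.7]
grip_width: 0.0581
grasp_force: 64.1
clock: 36.92
eef_pos: [0.484, -0.0693, 0.067]
tool_rot: [0.688, 0.726, 0.0, 0.0]
ft_force: [-0.4, -0.2, -0.5]
grip_width: 0.0582
grasp_force: 64.5
[(0.7, array([ 0.4858, -0.0718,  0.0423]))]
[(0.75, array([ 0.485 , -0.0757,  0.0433]))]
clk 37.12 pos [ 0.4833 -0.0693  0.0661] psi 93.1 w 0.0586 F 64.5 ft [-0.1 -0.3 -0.5] j [-0.14  0.39 -0.32  0.86 -0.    1.37] | SHIFT [-1.039  0.112 -0.027] turn 0.028
```

View pics/c10.png

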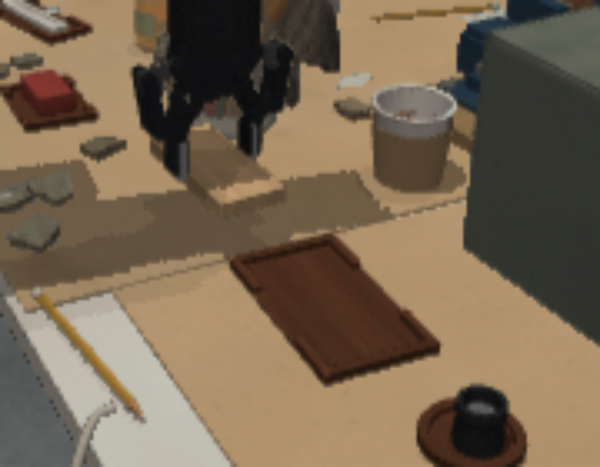

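The board hangs level, clear of the tub at (413,135). The wide holder is at (335,305).

```bash
python3 -m creep '0 -0.25 0.03 0 0;0 -0.5 0.056 0 0.014;0 -0.5 0.056 0 0.014;0 -0.5 0.056 0 0.014' | grep eef
python3 -m creep '0 -0.25 0.03 0 0;0 -0.5 0.056 0 0.014;0 -0.5 0.056 0 0.014;0 -0.5 0.056 0 0.014' | grep eef
python3 -c "
from h import *
camera('scene');camera('top')
for n in('top','scene'): print([(d['conf'],np.round(d['at'],4)) for d in spot_point('board',n)][:1],rect('board',n,.055))
g(.5085,-.222,.0265,88.3)"
```

```text
eef_pos: [0.4958, -0.1435, 0.0663]
eef_pos: [0.505, -0.2174, 0.0666]
[(0.47, array([ 0.5084, -0.2165,  0.042 ]))] (0.7, array([427.2, 206.8]), array([55., 33.]), 89.8)
[(0.83, array([ 0.5105, -0.2217,  0.0447]))] (0.9, array([ 502.7, -227.7]), array([148.4,  70.8]), 88.7)
clk 38.42 pos [ 0.5057 -0.2179  0.0671] psi 88.1 w 0.0580 F 64.4 ft [-0.3 -0.3 -0.8] j [-0.41  0.49 -0.15  0.93  0.    1.2 ] | SHIFT [-0.027  0.02   0.27 ] turn -0.001
```

```bash
python3 -m creep '0 -0.03 0.015 0 0;0 -0.03 0.015 0.1 0;0 -0.03 0.015 0.2 0;0 -0.03 0.015 0.24 0;0 -0.03 0.015 0.255 0;0 -0.03 0.015 0.255 0;0 -0.03 0.015 0.255 0' | grep -E "eef|ft"
python3 -m creep '0 0 0 0.01 0;0 0 0 0.01 0;0 0 0 0.01 0' | grep -E "eef|ft"
python3 -m creep '0 0 0 0.006 0;0 0 0 0.006 0;0 0 0 0.006 0' | grep -E "eef|ft"
```

```text
eef_pos: [0.5081, -0.2235, 0.0292]
ft_force: [0.2, 0.6, -1.3]
eef_pos: [0.5078, -0.2233, 0.0274]
ft_force: [0.8, 0.2, -1.9]
eef_pos: [0.5079, -0.2233, 0.0267]
ft_force: [0.2, 0.9, 2.3]
```

Floor contact. Release, rise, and check.

```bash
python3 -m creep '0.7 0 0 0 0;0.75 0 0 0 0;0.8 0 0 0 0;0.85 0 0 0 0;0.9 0 0 0 0;0.9 0 0 0 0;0.9 0 0 -0.1 0;1 0 0 -0.3 0;1 0 0 -0.7 0;1 0 0 -0.95 0;1 0 0 -0.95 0'
python3 -m creep '1 0 -0.4 0 0;1 0 -0.8 0 0;1 0 -1 0 0;1 0 -1 0 0;1 0 -1 0 0'|grep eef
python3 -c "
from h import *
im=snap('scene','s11.png');snap('top','t11.png')
for t in 'loupe scale_bar wax_block board amber_bottle grit_tub'.split():
  for n in('scene','top'): print(t,[(round(d['conf'],2),np.round(d['at'],3)) for d in spot_point(t,n)][:1])
cv2.imwrite('pics/c11.png',cv2.resize(im[110:310,150:400,::-1],(750,600)))"
```

```text
clock: 41.42
eef_pos: [0.5103, -0.2245, 0.1741]
tool_rot: [0.719, 0.695, 0.002, 0.005]
ft_force: [-0.2, -0.0, -0.7]
grip_width: 0.0857
grasp_force: 0.0
eef_pos: [0.3585, -0.2184, 0.169]
loupe [(0.86, array([ 0.519, -0.401,  0.005]))]
loupe []
scale_bar [(0.41, array([0.492, 0.43 , 0.006]))]
scale_bar [(0.76, array([0.492, 0.426, 0.004]))]
wax_block []
wax_block [(0.69, array([0.428, 0.21 , 0.006]))]
board []
board [(0.69, array([ 0.508, -0.223,  0.001]))]
amber_bottle []
amber_bottle []
grit_tub [(0.64, array([ 0.679, -0.078, -0.002]))]
grit_tub [(0.79, array([ 0.681, -0.074, -0.002]))]
```

View pics/c11.png

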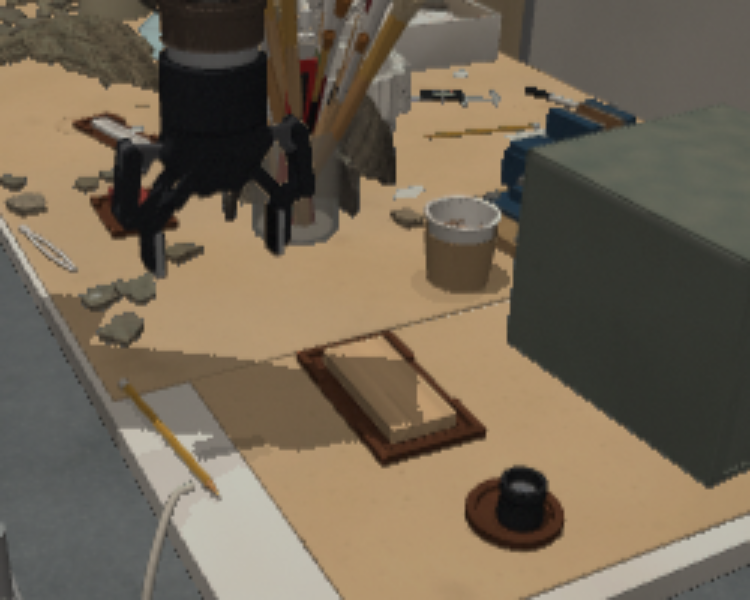

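The board lies in the wide holder at (390,395) and the loupe stands at (522,497). I do one numeric check on the wax and the board before handing in.

```bash
python3 -c "
from h import *
T=camera('top');camera('scene')
print('wax',rect('wax_block','top',.026),rect('short_holder_floor','top',.01));print('board',rect('board','top',.019),rect('wide_holder_floor','top',.01));print('bar',rect('scale_bar','top',.013),rect('narrow_holder_floor','top',.01))
a=cv2.resize(T[215:245,185:225,::-1],(400,300),interpolation=cv2.INTER_CUBIC);b=cv2.resize(T[190:226,290:345,::-1],(400,300),interpolation=cv2.INTER_CUBIC)
cv2.imwrite('pics/c12.png',np.hstack([a,b]))"
```

```text
wax (0.59, array([430.7, 207.9]), array([59.7, 37.2]), 89.8) (0.72, array([429.8, 203.9]), array([94.6, 71.4]), 89.8)
board (0.75, array([ 507. , -223.8]), array([129. ,  56.9]), 89.8) (0.59, array([ 508.1, -222.9]), array([171.5, 102.1]), 88.6)
bar (0.68, array([489. , 425.4]), array([ 27.6, 111.9]), -75.9) (0.61, array([490.1, 432.8]), array([ 56. , 142.8]), -74.9)
```

View pics/c12.png

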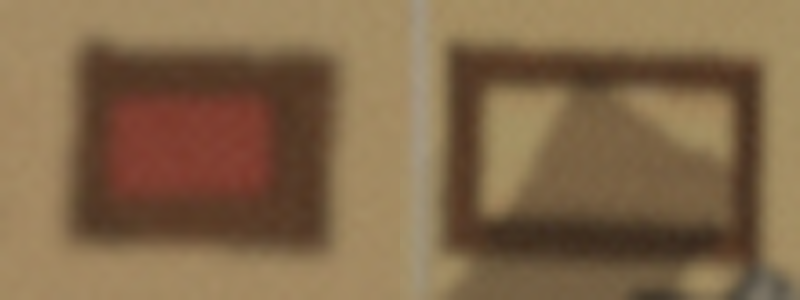

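```bash
python3 -c "
from h import *
print(ticket.job_done())"
```

```text
the job is handed in; nothing more can be done
None
```

I took the pile apart from the top down and laid all four pieces in their own holders, the loupe upright; the bottle and tub were never touched, and I handed the job in after about 43 s of the 141 s.

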